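# Load the drying rack and hold its locking pin through both bushings

## Task

Slide the loose white tray of castings (the one with the upright fin) fully home into the slot of the drying rack and let go of it. Then take the long locking pin from the wooden block, thread it straight down through the rack's upper bushing and then its lower one, and finish while still holding the pin there, freely and upright, with the dark clip groove near its foot clear below the lower bushing and its foot off the base plate, so that a colleague can fit the clip. Leave the short pin and everything else on the table where they are.

Things in the scene. Friction and masses are not known exactly. Their poses are not given: they have to be found in the camera images.
- rack: Low fixed metal drying rack, 285 x 220 mm, on a 6 mm base plate, open in the middle. Origin: on the table under the middle of the slot's mouth; z up, +x is the way the tray slides in. Two level ledges (top 85 mm up, x -150 to +110 mm, inner edges at y +-73.5 mm) carry the tray by its sides. A 140 mm post at the mouth, +y side, holds two steel bushing plates one above the other.
- tray_porch (a point): Where the tray's origin may be set down from above, on the ledges' open porch before the mouth: rack x -90 mm, z 85 mm; axes as the rack's. Fences here stand at y +-94.5 mm, 98 mm high; they taper in between rack x -40 and 0 mm to the slot. The upper bushing plate overhangs the +y side from x -26 mm, so do not set the tray down further in.
- tray_home (a point): Where the tray's origin lies when fully home, against the end stop: rack x +55 mm, z 85 mm (145 mm beyond the porch point); axes as the rack's. The slot (x 0 to 105 mm) is 173.8 mm wide; its lips, 8.5 mm above the ledges, reach 8 mm in over the tray's two side edges and flare up at the mouth. Lip tops are 100 mm, the stop 102 mm above the table; the middle is open above.
- upper_bush (a point): Centre of the upper bushing's bore (15 mm, vertical, 3 mm chamfer) at its top face: rack x -8, y 62, z 140 mm; axes as the rack's. The plate is 15 mm thick, x -26 to +10 mm, y 44 to 104 mm; the tray slides beneath it.
- lower_bush (a point): Centre of the lower bushing's like bore at its bottom face: straight below the upper one, z 55 mm (plate z 55 to 70 mm). Only the base plate is below, its top at z 6 mm. A pin through both stands across the mouth, 7 mm behind a tray that is home.
- tray: Loose white plastic tray, 100 mm (its x) x 170 mm (its y) x 6 mm, with small terracotta and white castings waxed on (up to 18 mm high, 34 mm or more from the middle line), about 0.16 kg. Origin: centre of its underside. In its middle an upright fin, 50 mm long along x, 8 mm thick along y, top 56 mm above the underside: its handle, to be pinched across y. It is symmetric: either end may go in first.
- pin: The long locking pin, standing in one of the two holes of the wooden block: steel rod 12 mm thick, 180 mm long in all, the top 40 mm a black grip sleeve 16 mm thick; chamfered foot; dark clip groove 10 to 14 mm above the foot; about 0.14 kg. Origin: centre of the foot; z along the pin to its top.
- pin_block: Fixed wooden block 50 mm (x) x 120 mm (y) x 50 mm high with two 14 mm holes, 40 mm deep (floor 10 mm above the table), at y = -35 and +35 mm. Origin: centre of its underside. The long pin stands in one, the short pin in the other.
- short_pin: Bystander: a pin like the long one but only 115 mm long; too short for the job. Origin: centre of its foot.
- paint_bottle: Bystander: white plastic bottle, 48 mm thick, 130 mm high. Origin: centre of its underside.
- paint_jar: Bystander: glass jar, 60 mm thick, 60 mm high. Origin: centre of its underside.
- varnish_can: Bystander: plain metal can, 68 mm thick, 100 mm high. Origin: centre of its underside.
- brush: Bystander: wooden brush lying flat, 190 mm long. Origin: under its middle.
- water_cup: Bystander: white ceramic cup, 72 mm wide, 80 mm high. Origin: centre of its underside.
- casting: Bystander: a spare terracotta and white casting, 60 x 28 x 14 mm. Origin: centre of its underside.

How it is judged:
On the way, in this order (a step that is already met when the one before it is completed fails the run):
1. the tray is fully home in the slot and let go (x of tray in the frame of tray_home above -0.004 m and distance between tray and tray_home below 0.006 m and angle between the x axis of tray and the x axis of rack, either way round below 0.05 rad and angle between tray's own z axis and vertical below 0.04 rad and contact force between tray and the fingers below 0.5 N), for 0.2 s.
2. the long pin's foot has entered the upper bushing, with the tray home (x of tray in the frame of tray_home above -0.004 m and distance between tray and tray_home below 0.006 m and angle between the x axis of tray and the x axis of rack, either way round below 0.05 rad and angle between tray's own z axis and vertical below 0.04 rad and horizontal distance between pin and upper_bush below 0.004 m and angle between pin's own z axis and vertical below 0.06 rad and z of pin in the frame of upper_bush below -0.005 m), for 0.05 s.
3. the long pin's foot has come through the lower bushing too (x of tray in the frame of tray_home above -0.004 m and distance between tray and tray_home below 0.006 m and angle between the x axis of tray and the x axis of rack, either way round below 0.05 rad and angle between tray's own z axis and vertical below 0.04 rad and horizontal distance between pin and upper_bush below 0.004 m and angle between pin's own z axis and vertical below 0.06 rad and z of pin in the frame of lower_bush below 0 m), for 0.05 s.
At the end, for the whole second after the job is handed in: Tray home (4 mm from the stop at most, square to 0.05 rad, level), not held. Long pin upright (0.06 rad) in both bushings (4 mm), foot 14 mm or more below the lower one and 1.5 mm or more above the base plate, held by the fingers (over 1 N), under 6 N on the rack and 2 N on the tray; all still (all of step 1 and horizontal distance between pin and upper_bush below 0.004 m and angle between pin's own z axis and vertical below 0.06 rad and z of pin in the frame of lower_bush below -0.014 m and z of pin in the frame of rack above 0.0075 m and contact force between pin and the fingers above 1 N and contact force between pin and rack below 6 N and contact force between pin and tray below 2 N and linear speed of each of pin, tray below 0.03 m/s); the arm keeps its last pose, push and grip.
It fails at once if a bystander was moved by more than 30 mm (distance of any of short_pin, paint_bottle, paint_jar, varnish_can, brush, water_cup, casting from where it was at the start of the episode above 0.03 m).
It also fails if it takes over 72 s, if anything falls off the work surface, if the arm or the gripper's body presses on something with over 40 N, if the wrist force passes 120 N, or if a joint passes its speed limit or range.

## Robot

A 6-joint arm with a two-finger parallel gripper is mounted at the origin on the work surface. World frame = base frame: x ahead of the robot, y to its left, z up, the work surface at z = 0. Lengths are in m, angles in rad, forces in N, time in s.
With the tool pointing down it reaches from about 0.25 to 0.85 m from the base axis. Payload 12.5 kg.
Tool frame: the origin (TCP) lies midway between the tips of the shut fingers; the grasp point (between the pads) lies 19 mm behind it; y points along the fingers, z is the direction in which the jaws open and shut, and the axes are right-handed (so a half turn about y gives the same grasp; the last joint's range is limited). The gripper opens to 93 mm and grips with 3 to 60 N. Pads are 15 mm wide; open, the fingers measure 128 mm over their backs; the gripper's body (75 mm by 188 mm) begins 65 mm behind the grasp point.
Start: joints at [-1.266, 0.351, 1.652, -0, 1.139, -0.085], TCP at [0.209, -0.509, 0.219] pointing down, gripper open.
Joint ranges: [-2.75, 2.75], [-0.79, 2.1], [0.01, 2.65], [-1.57, 4.71], [0.07, 3.14], [-2.87, 2.87]. Speed limits (rad/s): [2.22, 2.22, 2.79, 3.14, 3.14, 3.14].

## Interface

Orientations are given as a rotation vector (axis times angle).
In Python, from bench import arm, state, cams gives the robot as it stands. Calls block until the motion is done:
- arm.movep(position, orientation): joint-space move of the TCP to a pose.
- arm.servo_line(position, ori=None, vel=0.15, f_stop=None): straight line of the TCP; ori=None keeps the orientation; vel is the mean speed in m/s. With f_stop (N) it stops when the force on the tool has changed by that much, and returns True; else False.
- arm.move_joints(angles): joint-space move.
- arm.command_gripper(opening): finger opening in m; the grip force is fixed at half the most; returns when the fingers have stopped.
- arm.sleep(seconds).
- arm.ik(position, orientation): joint angles nearest the present ones, or None.
- state(): the state.
- cams.grab_frame(name): name is "scene" or "top" or "wrist"; returns a dict with "image" (384x512x3 uint8, blue, green, red), "camera_matrix" (3x3 intrinsics, pixels), "k1" (the pictures are not rectified: a ray, as slopes to the right and down, at radius r is drawn at 1 + k1 r^2 times it, then the intrinsics apply), "world_from_camera" (4x4, takes a point from camera to world coordinates). Camera axes: x right, y up, looking along -z (the intrinsics and any distortion apply to the point x, -y, -z); pixel columns grow to the right and rows downward; lengths in m; the calibration is good to about 2 mm. A picture is of the moment at which its call begins. There is no depth.
A pose or a line that the arm cannot do raises arm.Unreachable and nothing moves.
- arm.close_job(): hands the job in, once; it reports no verdict.
The state is a dict: "t": time; "joint_positions": joint angles; "joint_velocities": joint speeds; "tau": joint torques, N m; "tcp_pos": TCP position; "tool_rot": TCP orientation; "wrist_force": force on the tool from outside, world axes, zero at the start; "wrist_torque": the same for the moment, N m; "gripper_width": finger opening in m.
Only numpy, scipy, OpenCV 4.12 (cv2) and the standard library are available. Lean on these libraries where they do the work, as an engineer would, in place of code of your own. Each camera call takes 0.05 s, during which the arm holds its last target.

## Working session

There is one attempt and no reset: what is moved stays moved. The work goes in short steps, each a Python script; the robot and the scene stay as the last script left them, time stands still between calls to the robot, and variables do not carry over. Pictures are saved under pics/ and viewed, and the job is handed in when it is done.

```bash
ls; mkdir -p pics; python3 - <<'E'
from bench import arm,state,cams
import cv2
for n in ["scene","top","wrist"]:
    f=cams.grab_frame(n); cv2.imwrite(f"pics/{n}0.png",f["image"]); print(n,f["camera_matrix"],f["k1"],f["world_from_camera"])
print(state())
E
```

```text
pics
scene [[410.48781325   0.         255.01372579]
 [  0.         410.48781325 200.84208263]
 [  0.           0.           1.        ]] -0.09615898614176499 [[ 0.74335424 -0.44651566  0.49804442  1.13055277]
 [ 0.6686939   0.51445703 -0.53682626 -0.57693917]
 [-0.01652113  0.73209134  0.68100611  0.78255107]
 [ 0.          0.          0.          1.        ]]
top [[380.64958172   0.         254.88802635]
 [  0.         380.64958172 197.30687078]
 [  0.           0.           1.        ]] 0.038421698361158434 [[ 0.00973697  0.99291995 -0.11838566  0.52621762]
 [-0.99982209  0.01157988  0.01488909 -0.02482585]
 [ 0.01615457  0.11821962  0.99285606  0.98687079]
 [ 0.          0.          0.          1.        ]]
wrist [[289.66961155   0.         255.58612237]
 [  0.         289.66961155 189.69177348]
 [  0.           0.           1.        ]] -0.03189081729771896 [[ 0.37958324  0.89794501  0.22273597  0.27014816]
 [-0.92515615  0.36884139  0.08967787 -0.48334068]
 [-0.00162845 -0.24010577  0.97074537  0.38429136]
 [ 0.          0.          0.          1.        ]]
{'t': 0.15, 'joint_positions': array([-1.26556879e+00,  3.51131331e-01,  1.65224642e+00, -2.92700591e-05,
        1.13911488e+00, -8.45649761e-02]), 'joint_velocities': array([-0.00035503, -0.00122982, -0.00378499,  0.00049753,  0.00026601,
        0.00136423]), 'tau': array([ 1.10619054e-03, -4.97460580e+01, -2.85341924e+01,  6.99614338e-02,
        2.46276311e-02, -6.45957084e-05]), 'tcp_pos': array([ 0.20895497, -0.50848241,  0.21822643]), 'tool_rot': array([-0.39647407,  2.00865697, -2.00683235]), 'wrist_force': array([-1.01255884, -0.28300273,  0.01155462]), 'wrist_torque': array([ 0.01627257, -0.0277026 ,  0.00856083]), 'gripper_width': 0.09265645947524409}
```

View pics/scene0.png

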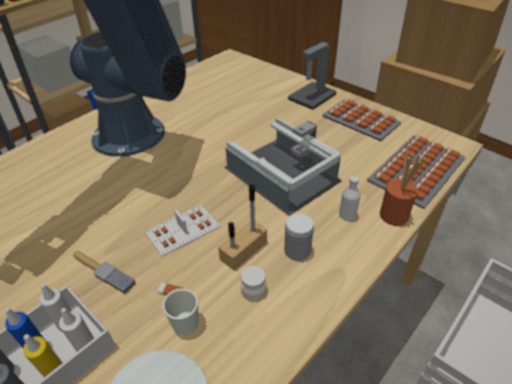

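View pics/top0.png

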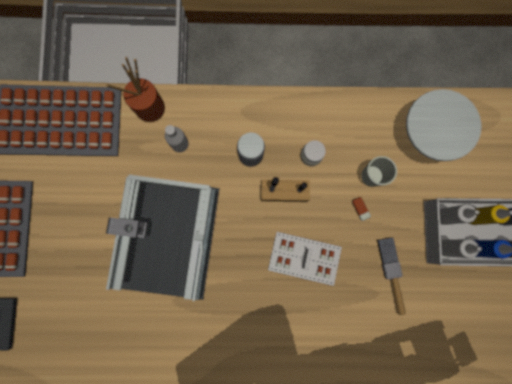

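View pics/wrist0.png

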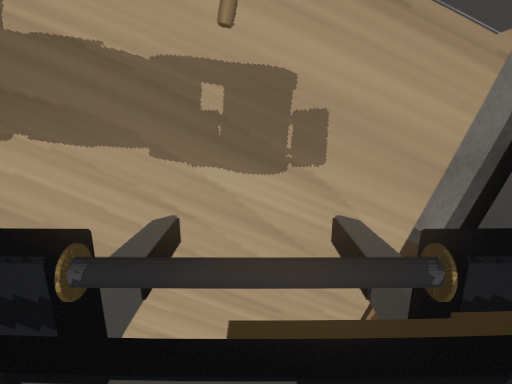

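The top view shows the rack at left (columns 108–215, rows 178–298), its mouth side at the bottom and the bushing post at (127,228). The tray is at (305,258), the block at (285,190). I'll enlarge these for accurate features.

```bash
cat > h.py <<'E'
from bench import arm,state,cams
import numpy as np, cv2
from scipy.spatial.transform import Rotation as R
C=np.diag([1.,-1,-1])
def ray(f,uv):
    p=cv2.undistortPoints(np.array(uv,float).reshape(-1,1,2),f["camera_matrix"],np.array([f["k1"],0,0,0,0.]))[:,0]
    T=f["world_from_camera"]; d=np.c_[p[:,0],-p[:,1],-np.ones(len(p))]@T[:3,:3].T
    return T[:3,3],d
def onz(f,uv,z):
    o,d=ray(f,uv); return o+d*((np.atleast_1d(z)-o[2])/d[:,2])[:,None]
def proj(f,P):
    T=f["world_from_camera"]; Pc=(np.atleast_2d(P)-T[:3,3])@T[:3,:3]@C
    return cv2.projectPoints(Pc.reshape(-1,1,3),np.zeros(3),np.zeros(3),f["camera_matrix"],np.array([f["k1"],0,0,0,0.]))[0][:,0]
def crop(im,x0,y0,x1,y1,s,name):
    c=cv2.resize(im[y0:y1,x0:x1],None,fx=s,fy=s,interpolation=cv2.INTER_CUBIC)
    for k in range((x0+9)//10*10,x1,10):
        cv2.line(c,(int((k+.5-x0)*s),0),(int((k+.5-x0)*s),6 if k%50 else 14),(0,255,255),1)
    for k in range((y0+9)//10*10,y1,10):
        cv2.line(c,(0,int((k+.5-y0)*s)),(6 if k%50 else 14,int((k+.5-y0)*s)),(0,255,255),1)
    cv2.imwrite("pics/"+name,c)
E
python3 - <<'E'
from h import *
import pickle
F={n:cams.grab_frame(n) for n in["scene","top"]}; pickle.dump(F,open("F0.pkl","wb"))
t=F["top"]["image"]; s=F["scene"]["image"]
crop(t,95,165,225,305,4,"t_rack.png"); crop(t,255,170,355,290,5,"t_tray.png")
crop(s,140,110,350,270,3.8,"s_all.png")
E
```

```text
(no output)
```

View pics/t_rack.png

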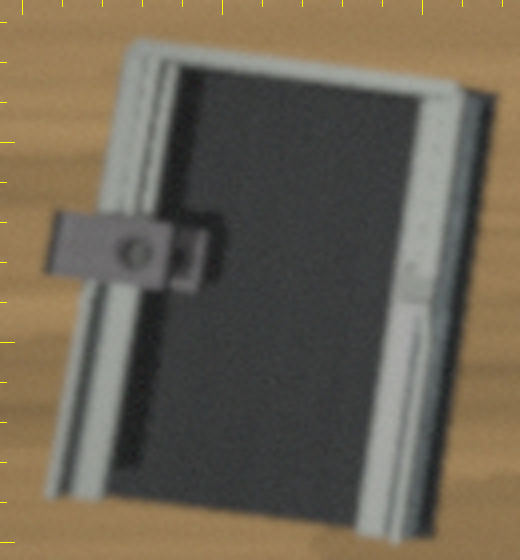

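View pics/t_tray.png

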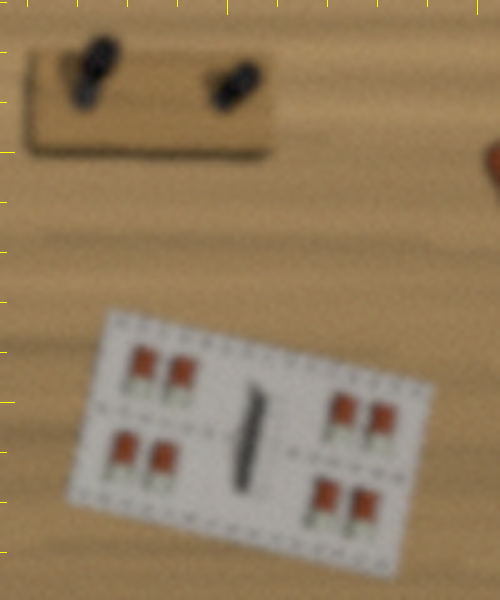

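View pics/s_all.png

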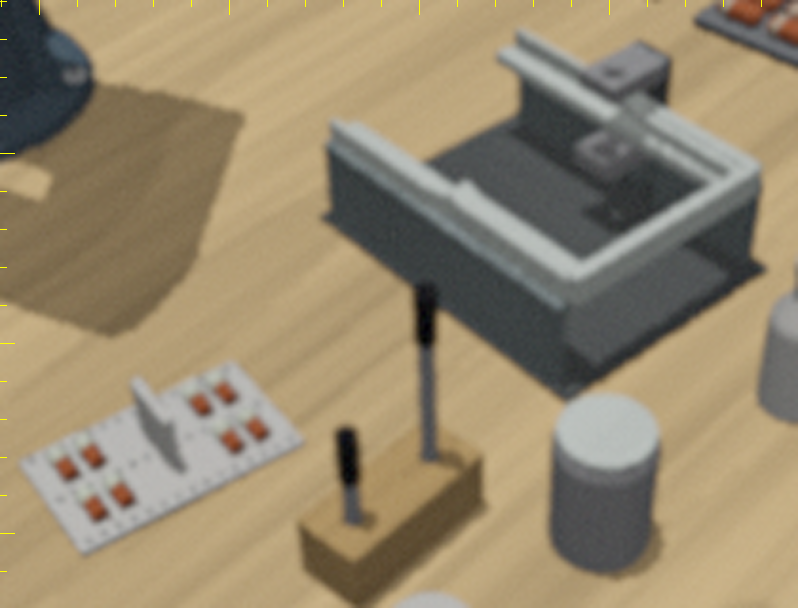

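```bash
cat > fit.py <<'E'
from h import *
import pickle
from scipy.optimize import least_squares
F=pickle.load(open("F0.pkl","rb")); T,S=F["top"],F["scene"]
def px(c,x0,y0,s): return (np.array(c,float)+.5)/s-.5+[x0,y0]
def tw(P,q): 
    P=np.array(P,float); c,s=np.cos(q[2]),np.sin(q[2])
    return np.c_[q[0]+c*P[:,0]-s*P[:,1],q[1]+s*P[:,0]+c*P[:,1],P[:,2]]
def fit(items,q0):
    r=lambda q:np.concatenate([(proj(f,tw(P,q))-u).ravel() for f,P,u in items])
    o=least_squares(r,q0,loss="soft_l1"); return o.x,r(o.x).reshape(-1,2)
tr=[[.05,.085,.006],[.05,-.085,.006],[-.05,-.085,.006],[-.05,.085,.006]]
q,r=fit([(T,tr,px([(108,310),(436,383),(393,578),(66,500)],255,170,5)),
 (S,tr,px([(235,362),(302,440),(84,553),(22,463)],140,110,3.8)[[1,2,3,0]] if 0 else px([(235,362),(302,440),(84,553),(22,463)],140,110,3.8)[[0+0,1,2,3]][[1,2,3,0]][[3,0,1,2]])],[.35,-.1,0]) if 0 else fit([(T,tr,px([(108,310),(436,383),(393,578),(66,500)],255,170,5))],[.35,-.1,0])
print("tray",q,r.round(1).tolist()); qt=q
print("tray in scene crop",((proj(S,tw(tr,q))-[140,110]+.5)*3.8-.5).round(0).tolist())
ra=[[-.026,.044,.14],[-.026,.104,.14],[.01,.044,.14],[.01,.104,.14],[-.008,.062,.14]]
q,r=fit([(T,ra,px([(163,290),(48,273),(172,222),(60,212),(134,253)],95,165,4))],[.4,.2,0])
print("rack top",q,r.round(1).tolist())
print("  bush scene crop",((proj(S,tw([[-.008,.062,.14],[-.008,.062,.07]],q))-[140,110]+.5)*3.8-.5).round(0).tolist())
bl=[[.025,.06,.05],[.025,-.06,.05],[-.025,-.06,.05],[-.025,.06,.05]]
q,r=fit([(T,bl,px([(30,48),(273,50),(268,153),(35,150)],255,170,5))],[.5,0,0])
print("block",q,r.round(1).tolist())
print(" block in scene",((proj(S,tw(bl+[[0,.035,.05],[0,-.035,.05],[0,.035,.19],[0,-.035,.125]],q))-[140,110]+.5)*3.8-.5).round(0).tolist())
print(" pins in top",((proj(T,tw([[0,.035,.05],[0,-.035,.05],[0,.035,.19],[0,-.035,.125]],q))-[255,170]+.5)*5-.5).round(0).tolist())
E
python3 fit.py
```

```text
tray [ 0.4889683  -0.16792785 -0.21703572] [[0.2, -0.4], [-0.6, 0.1], [0.3, 0.1], [0.0, 0.2]]
tray in scene crop [[304.0, 440.0], [82.0, 553.0], [18.0, 461.0], [232.0, 360.0]]
rack top [ 0.55802088  0.17851025 -0.10871065] [[-0.6, -0.3], [0.7, 0.7], [-0.3, 0.3], [0.5, -0.4], [-0.2, -0.2]]
  bush scene crop [[614.0, 71.0], [608.0, 147.0]]
block [ 0.65805145 -0.11337592  0.00137355] [[0.3, 0.2], [-0.3, 0.3], [0.9, -0.3], [-0.9, -0.2]]
 block in scene [[484.0, 451.0], [355.0, 560.0], [297.0, 519.0], [427.0, 415.0], [429.0, 454.0], [354.0, 516.0], [425.0, 289.0], [347.0, 432.0]]
 pins in top [[81.0, 99.0], [222.0, 101.0], [100.0, 54.0], [243.0, 78.0]]
```

```bash
cat >> fit.py <<'E'
print('----')
B=onz(S,px([(325,215),(568,398),(765,267)],140,110,3.8),.004); print(B.round(4).tolist())
a=B[1]-B[0]; b=B[2]-B[1]; print("lens",np.linalg.norm(a),np.linalg.norm(b),"yaw",np.arctan2(a[1],a[0]),np.arctan2(-b[0],b[1]))
mid=(B[1]+B[2])/2; print(mid)
# stop outer top edge z=.102 top view ; rail: fence top outer edges z=.098
st=onz(T,px([(133,40),(458,82)],95,165,4),.102); d=st[0]-st[1]; print("stop",st.round(4).tolist(),np.linalg.norm(d),np.arctan2(-d[0],d[1]))
# right fence inner edge & left inner ledge edge
for nm,uv,z in [("right ledge inner",[(392,290),(358,532)],.085),("right inner lip",[(420,98),(396,290)],.1),("left porch inner ledge",[(137,292),(104,497)],.085),("left outer fence",[(90,287),(46,496)],.098)]:
    L=onz(T,px(uv,95,165,4),z); d=L[0]-L[1]; 
    qq=np.array([.558,.1785,-.1087]); 
    c,s=np.cos(qq[2]),np.sin(qq[2]); loc=(L[:,:2]-qq[:2])@np.array([[c,-s],[s,c]])
    print(nm,"yaw",np.arctan2(d[1],d[0]).round(4),loc.round(4).tolist())
E
python3 fit.py | sed -n '/----/,$p'
```

```text
----
[[0.3874, 0.0928, 0.004], [0.666, 0.0572, 0.004], [0.6918, 0.27, 0.004]]
lens 0.28093904647697737 0.21442986366087854 yaw -0.1271381183318413 -0.12029437462138302
[0.67890818 0.16360619 0.004     ]
stop [[0.6816, 0.259, 0.102], [0.6592, 0.0695, 0.102]] 0.1908633365815726 -0.11746469396383283
right ledge inner yaw -0.109 [[-0.0122, -0.0734], [-0.1512, -0.0733]]
right inner lip yaw -0.0956 [[0.1007, -0.0764], [-0.0119, -0.0778]]
left porch inner ledge yaw -0.1066 [[-0.0306, 0.0734], [-0.148, 0.0732]]
left outer fence yaw -0.1506 [[-0.0305, 0.0963], [-0.149, 0.1013]]
```

Tray (0.489,−0.168, yaw −0.217), rack (0.558,0.1785, yaw ≈−0.11) and block (0.658,−0.113) all check out: the sizes match, ledge edges come out at ±73.4 mm, and scene predictions agree within about 1 mm. The long pin is in the +y hole. Now I'll grasp the tray.

```bash
cat >> h.py <<'E'
RACK=np.array([.558,.1785,-.110])
def down(yaw,flip=0):
    # jaw axis (tool z) along the y axis of a frame with this yaw
    z=np.array([-np.sin(yaw),np.cos(yaw),0]); z=-z if flip else z
    y=np.array([0,0,-1.]); return R.from_matrix(np.c_[np.cross(y,z),y,z]).as_rotvec()
def rk(x,y,z):
    c,s=np.cos(RACK[2]),np.sin(RACK[2]); return np.array([RACK[0]+c*x-s*y,RACK[1]+s*x+c*y,z])
def st():
    s=state(); print("t",round(s["t"],2),"tcp",s["tcp_pos"].round(4),"F",s["wrist_force"].round(1),"M",s["wrist_torque"].round(2),"w",round(s["gripper_width"],4)); return s
E
python3 - <<'E'
from h import *
for fl in (0,1):
    for p,y in [((.489,-.168,.15),-.217),((.489,-.168,.021),-.217),(rk(-.09,0,.22),-.11),(rk(.055,0,.105),-.11),((.658,-.078,.151),0),(rk(-.008,.062,.33),-.11),(rk(-.008,.062,.166),-.11)]:
        q=arm.ik(np.array(p),down(y,fl)); print(fl,None if q is None else np.round(q,2))
E
```

```text
0 [-0.42  0.38  1.8  -0.    0.96 -1.77]
0 [-0.42  0.59  1.87 -0.    0.68 -1.77]
0 [ 0.29  0.27  1.76 -0.    1.11 -1.17]
0 [ 0.2   0.63  1.51 -0.    1.   -1.26]
0 [-0.19  0.62  1.4   0.    1.12 -1.76]
0 [ 0.33  0.37  1.34 -0.    1.42 -1.13]
0 [ 0.33  0.51  1.55 -0.    1.08 -1.13]
1 [-0.42  0.38  1.8  -0.    0.96  1.37]
1 [-0.42  0.59  1.87 -0.    0.68  1.37]
1 [0.29 0.27 1.76 0.   1.11 1.97]
1 [0.2  0.63 1.51 0.   1.   1.88]
1 [-0.19  0.62  1.4  -0.    1.12  1.38]
1 [0.33 0.37 1.34 0.   1.42 2.01]
1 [0.33 0.51 1.55 0.   1.08 2.01]
```

```bash
python3 - <<'E'
from h import *
arm.movep(np.array([.489,-.168,.15]),down(-.217)); arm.command_gripper(.026); st()
f=cams.grab_frame("wrist"); c=proj(f,[[.489,-.168,.056]]); print(c)
fin=np.array([[.025,.004,.056],[.025,-.004,.056],[-.025,-.004,.056],[-.025,.004,.056]])
a=-.217; W=np.c_[.489+np.cos(a)*fin[:,0]-np.sin(a)*fin[:,1],-.168+np.sin(a)*fin[:,0]+np.cos(a)*fin[:,1],fin[:,2]]
im=f["image"].copy()
for p in proj(f,W): cv2.circle(im,tuple(int(round(v)) for v in p),2,(0,255,0),1)
cv2.imwrite("pics/w1.png",im)
E
```

```text
t 3.05 tcp [ 0.489 -0.168  0.15 ] F [ 0.8 -0.   0.2] M [ 0.07 -0.15 -0.02] w 0.026
[[255.32434253 191.67360204]]
```

View pics/w1.png

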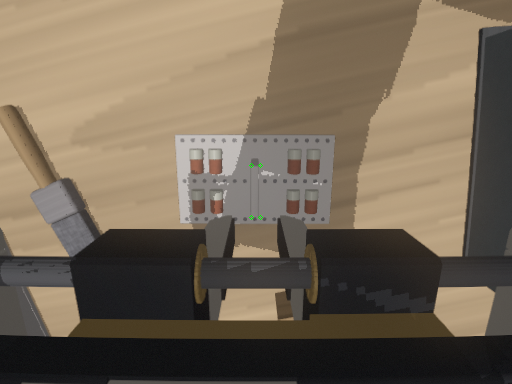

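The wrist view shows the fin at columns 250–260, rows 160–218. That is on the predicted corners, with the tray square to the jaws, so I can descend and grip.

```bash
python3 - <<'E'
from h import *
print(arm.servo_line(np.array([.489,-.168,.022]),vel=.12,f_stop=8)); st()
arm.command_gripper(0.0); st()
print(arm.servo_line(np.array([.489,-.168,.20]),vel=.15)); st()
arm.servo_line(rk(-.09,0,.20),ori=down(RACK[2]),vel=.2); st()
F={n:cams.grab_frame(n) for n in["scene","top","wrist"]}
crop(F["top"]["image"],95,165,225,305,4,"t2.png"); crop(F["scene"]["image"],200,80,360,220,4,"s2.png"); cv2.imwrite("pics/w2.png",F["wrist"]["image"])
E
```

```text
False
t 4.32 tcp [ 0.4894 -0.1682  0.0226] F [ 0.  -0.2  0.4] M [ 0.01 -0.2   0.01] w 0.0257
t 4.76 tcp [ 0.4892 -0.1681  0.0223] F [-1.2  0.2  4.8] M [ 0.02 -0.   -0.03] w 0.0082
False
t 6.09 tcp [ 0.4886 -0.1678  0.1992] F [-0.4  0.5 -0.9] M [ 0.04 -0.17 -0.02] w 0.0075
t 8.03 tcp [0.4686 0.1878 0.2   ] F [ 0.1 -0.5 -1.8] M [ 0.09 -0.15 -0.03] w 0.0077
```

View pics/s2.png

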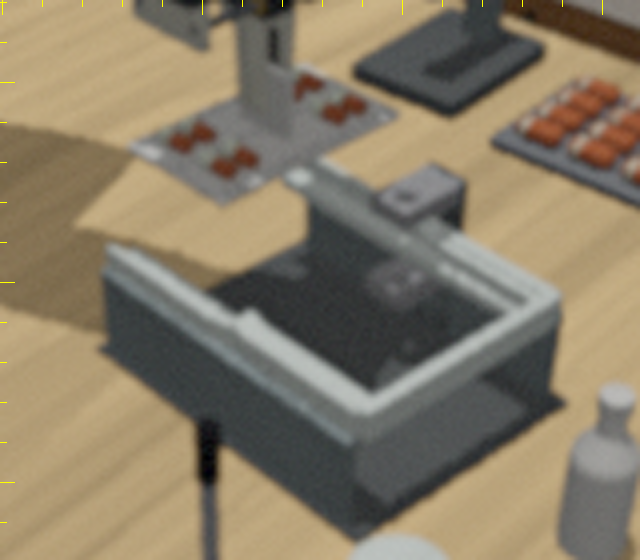

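View pics/w2.png

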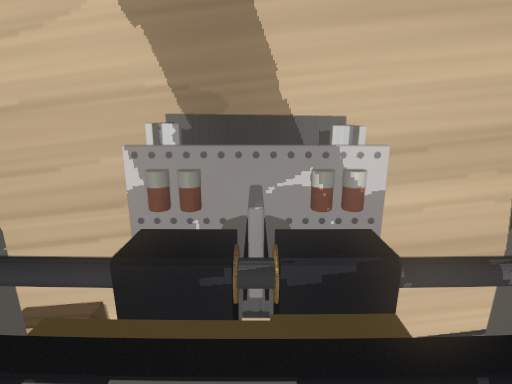

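The tray is held level and centred on the rack's fences in the wrist view (tray 125–388, fences 147–365, both centred at about column 256). Next I set it down on the porch.

```bash
python3 - <<'E'
from h import *
arm.servo_line(rk(-.09,0,.118),vel=.12); st()
print(arm.servo_line(rk(-.09,0,.103),vel=.03,f_stop=4)); st()
F={n:cams.grab_frame(n) for n in["scene","top","wrist"]}
crop(F["top"]["image"],95,165,225,305,4,"t3.png"); crop(F["scene"]["image"],200,80,360,220,4,"s3.png"); cv2.imwrite("pics/w3.png",F["wrist"]["image"])
E
```

```text
t 9.01 tcp [0.4689 0.1885 0.1186] F [-0.1  1.  -1.4] M [ 0.08 -0.14 -0.  ] w 0.0082
True
t 9.43 tcp [0.4688 0.1884 0.1068] F [2.4 1.1 2.2] M [ 0.01 -0.38  0.01] w 0.0079
```

View pics/s3.png

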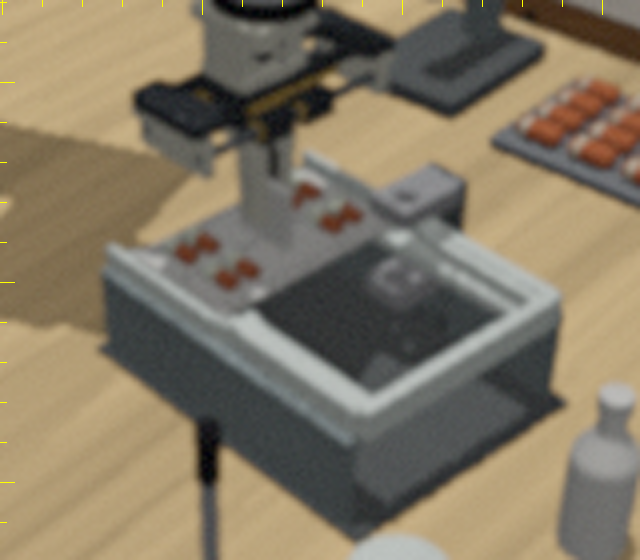

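View pics/w3.png

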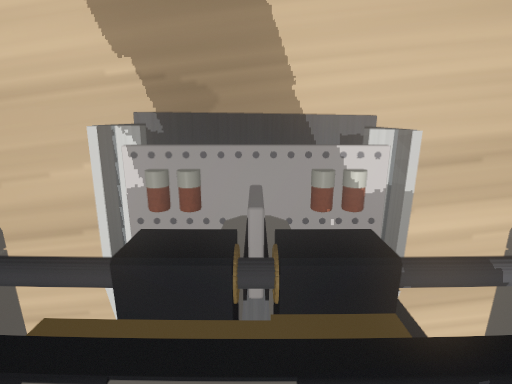

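On the porch, contact came at TCP z = 0.1068 (0.107 expected). The tray sits inside both fences, square in the wrist view. Sliding in now.

```bash
python3 - <<'E'
from h import *
s=st()
print(arm.servo_line(rk(-.02,0,.1073),ori=down(RACK[2]),vel=.06,f_stop=10)); st()
F={n:cams.grab_frame(n) for n in["scene","wrist"]}
crop(F["scene"]["image"],200,80,360,220,4,"s4.png"); cv2.imwrite("pics/w4.png",F["wrist"]["image"])
E
```

```text
t 9.57 tcp [0.4687 0.1884 0.1068] F [ 1.8 -0.1  0.4] M [ 0.01 -0.42  0.01] w 0.008
True
t 10.32 tcp [0.5113 0.1829 0.1068] F [-1.4 -3.6  6.4] M [-0.28 -0.16  0.32] w 0.0078
```

View pics/w4.png

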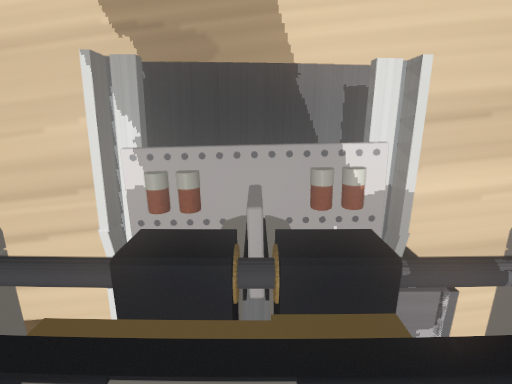

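View pics/s4.png

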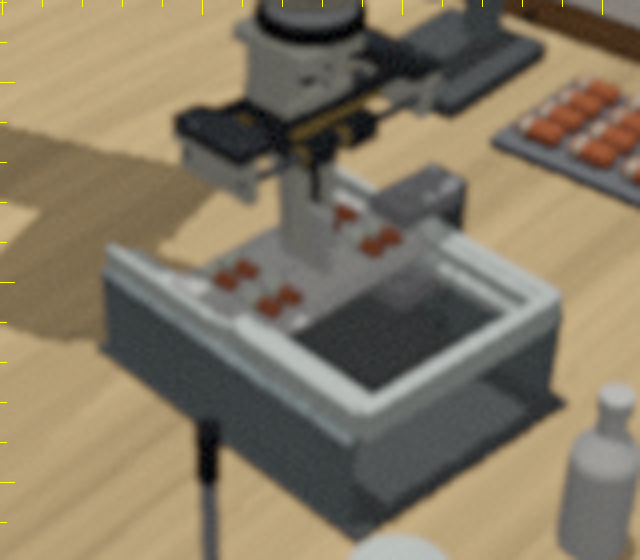

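The slide stopped with the leading edge just at the mouth, with a yaw moment of 0.32 N·m. I'll compare the rack model with the wrist picture to refine the lateral position and yaw.

```bash
python3 - <<'E'
from h import *
f=cams.grab_frame("wrist"); im=f["image"]
import pickle; pickle.dump(f,open("Fw4.pkl","wb"))
s=3; x0,y0,x1,y1=75,30,440,225
c=cv2.resize(im[y0:y1,x0:x1],None,fx=s/1.4,fy=s/1.4,interpolation=cv2.INTER_CUBIC); k=s/1.4
def L(a,b,col):
    p=((proj(f,[rk(*a),rk(*b)])-[x0,y0]+.5)*k-.5).round().astype(int); cv2.line(c,tuple(map(int,p[0])),tuple(map(int,p[1])),col,1)
for sg in(1,-1):
    L((-.15,sg*.0735,.085),(-.1,sg*.0735,.085),(0,255,0)); L((-.15,sg*.0945,.098),(-.04,sg*.0945,.098),(0,0,255))
cv2.imwrite("pics/w5.png",c)
E
```

```text
(no output)
```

View pics/w5.png

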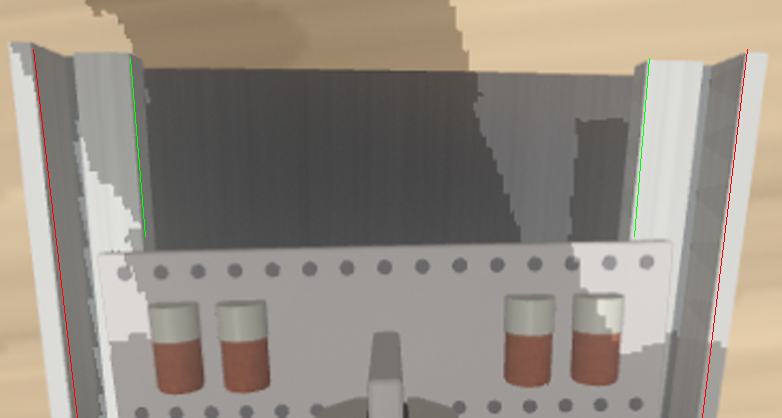

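```bash
cat > fit2.py <<'E'
import io,contextlib
with contextlib.redirect_stdout(io.StringIO()):
    from fit import *
W=pickle.load(open("Fw4.pkl","rb")); k=3/1.4
def pw(c): return (np.array(c,float)+.5)/k-.5+[75,30]
lines=[(T,[-.0122,-.0735,.085],[-.1512,-.0735,.085])]
items=[(T,ra,px([(163,290),(48,273),(172,222),(60,212),(134,253)],95,165,4)),
 (S,[[-.008,.062,.14],[-.008,.062,.07]],px([(613,72),(605,149)],140,110,3.8)),
 (T,[[-.15,-.0735,.085],[-.15,.0735,.085]],px([(358,531),(104,497)],95,165,4)),
 (W,[[-.15,-.0735,.085],[-.15,.0735,.085]],pw([(132,54),(646,61)])),
 (S,[[-.15,-.11,.004],[.135,-.11,.004],[.135,.11,.004]],px([(325,215),(568,398),(765,267)],140,110,3.8))]
q,r=fit(items,[.558,.1785,-.11]); print(q.round(4)); print(r.round(1).tolist())
q,r=fit(items[:-1],[.558,.1785,-.11]); print(q.round(4)); print(r.round(1).tolist())
q,r=fit(items[3:4],[.558,.1785,-.11]); print(q.round(4)); print(r.round(1).tolist())
E
python3 fit2.py
```

```text
[ 0.5575  0.1772 -0.1203]
[[-0.1, -0.4], [1.3, 0.4], [0.4, 0.4], [1.2, -0.7], [0.4, -0.3], [-0.1, -0.2], [0.7, -0.3], [-0.1, 0.2], [-0.4, 0.6], [-0.6, -0.0], [1.5, -0.6], [0.3, 2.1], [2.4, 3.2], [3.8, 1.8]]
[ 0.5577  0.1774 -0.1187]
[[-0.2, -0.4], [1.2, 0.4], [0.3, 0.3], [1.1, -0.7], [0.3, -0.4], [-0.0, -0.2], [0.8, -0.3], [-0.1, 0.1], [-0.4, 0.6], [-0.6, 0.5], [1.4, -0.5]]
[ 0.5576  0.1766 -0.1227]
[[-1.0, 0.0], [1.0, 0.1]]
```

The refined rack fit is (0.5577, 0.1773, yaw −0.120), so I had about 1 mm and 0.01 rad of error. I'll back off, regrip and re-align.

```bash
sed -i 's/^RACK=.*/RACK=np.array([.5577,.1773,-.120])/' h.py; cat > trayfit.py <<'E'
from h import *
def seen(name):
    f=cams.grab_frame("wrist"); im=f["image"]; s=2.2; x0,y0,x1,y1=80,60,430,260
    c=cv2.resize(im[y0:y1,x0:x1],None,fx=s,fy=s,interpolation=cv2.INTER_CUBIC)
    cv2.imwrite("pics/"+name,c); return f
E
python3 - <<'E'
from h import *
from trayfit import seen
arm.servo_line(rk(-.065,0,.1073),vel=.06); st()
arm.command_gripper(.016); arm.servo_line(rk(-.065,0,.1073),ori=down(RACK[2]),vel=.05); st()
arm.command_gripper(0); st()
seen("w6.png")
E
```

```text
t 10.91 tcp [0.4927 0.1851 0.1072] F [ 0.9 -0.2 -1.1] M [ 0.07 -0.13 -0.05] w 0.0079
t 11.57 tcp [0.4932 0.1851 0.1073] F [0.2 0.2 0.3] M [ 0.06 -0.21 -0.06] w 0.0159
t 11.88 tcp [0.4932 0.1851 0.1073] F [-0.2 -0.9  0.6] M [-0.01 -0.11 -0.07] w 0.008
```

View pics/w6.png

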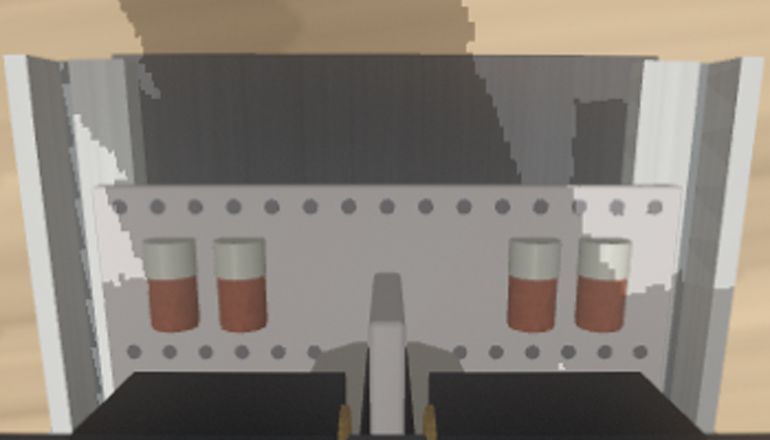

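Rack and tray edges are now parallel (rows 186/185 against 55/56) and centred. Sliding again.

```bash
python3 - <<'E'
from h import *
from trayfit import seen
print(arm.servo_line(rk(-.02,0,.1073),vel=.06,f_stop=9)); st()
seen("w7.png")
E
```

```text
False
t 12.82 tcp [0.5381 0.1797 0.1073] F [ 0.9 -0.  -0.2] M [ 0.01 -0.31 -0.02] w 0.0076
```

View pics/w7.png

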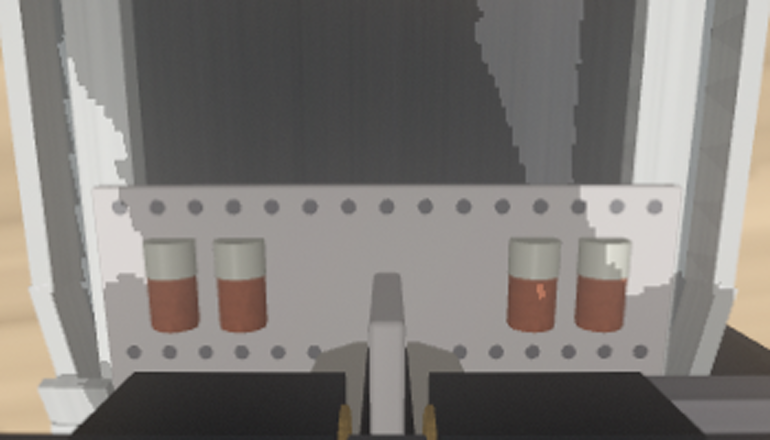

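The tray is now 30 mm into the slot with no force, square at row 185. I'll continue to the stop.

```bash
python3 - <<'E'
from h import *
from trayfit import seen
print(arm.servo_line(rk(.045,0,.1073),vel=.06,f_stop=10)); st()
print(arm.servo_line(rk(.061,0,.1073),vel=.02,f_stop=10)); s=st()
c,q=np.cos(RACK[2]),np.sin(RACK[2]); d=s["tcp_pos"][:2]-RACK[:2]; print("local",c*d[0]+q*d[1],-q*d[0]+c*d[1])
F={n:cams.grab_frame(n) for n in["scene","top","wrist"]}
crop(F["top"]["image"],95,165,225,305,4,"t8.png"); crop(F["scene"]["image"],200,80,360,220,4,"s8.png"); cv2.imwrite("pics/w8.png",F["wrist"]["image"])
E
```

```text
False
t 14.11 tcp [0.6029 0.1718 0.1073] F [ 1.  -0.6  1.9] M [-0.   -0.21 -0.01] w 0.0079
True
t 14.67 tcp [0.6123 0.1709 0.1073] F [-1.5  0.1  4.7] M [ 0.13  0.   -0.08] w 0.0078
local 0.05497022841047305 0.00018742434063521215
```

View pics/w8.png

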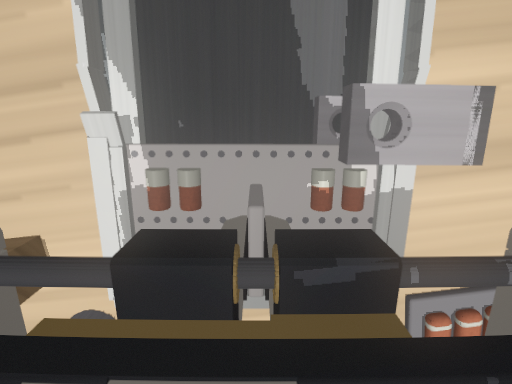

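View pics/s8.png

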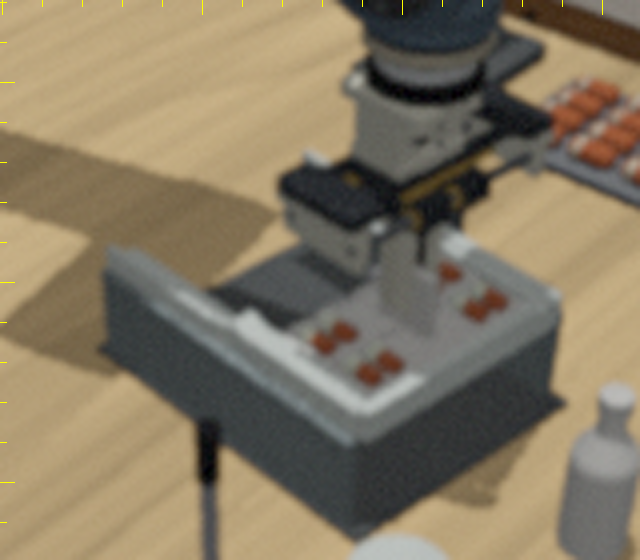

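```bash
python3 - <<'E'
from h import *
f=cams.grab_frame("wrist"); print("bush wrist",onz(f,[(390.5,125)],.14).round(4),"model",rk(-.008,.062,.14).round(4))
crop(f["image"],310,70,500,180,4,"w9.png")
import pickle; pickle.dump(f,open("Fw9.pkl","wb"))
print(arm.servo_line(rk(.062,0,.1073),vel=.02,f_stop=12)); s=st()
c,q=np.cos(RACK[2]),np.sin(RACK[2]); d=s["tcp_pos"][:2]-RACK[:2]; print("local",c*d[0]+q*d[1],-q*d[0]+c*d[1])
arm.command_gripper(.024); st()
E
```

```text
bush wrist [[0.5569 0.2395 0.14  ]] model [0.5572 0.2398 0.14  ]
True
t 15.08 tcp [0.6123 0.1709 0.1074] F [-2.8 -0.3  4.7] M [ 0.03 -0.09 -0.12] w 0.0077
local 0.05500482508911558 0.0002136788674903115
t 15.6 tcp [0.6122 0.171  0.1073] F [ 0.6 -0.8 -0.3] M [ 0.02 -0.16  0.02] w 0.0241
```

View pics/w9.png

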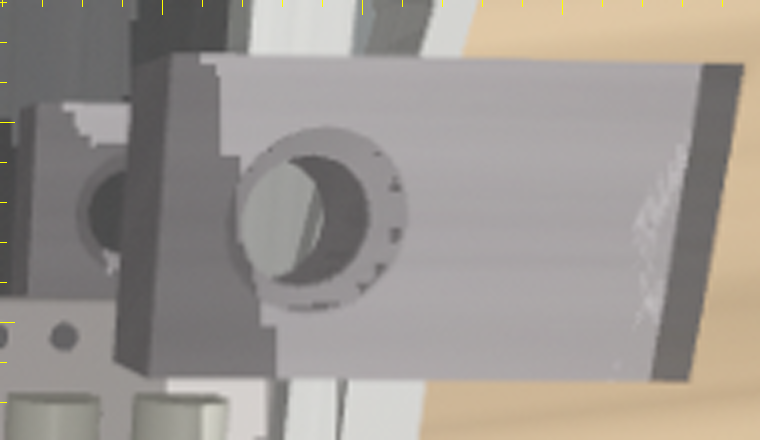

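The stop holds firmly at local x = 55.0 mm (commanded 62 mm), so the tray is home. The wrist view puts the upper bore at (0.557, 0.2395), within 0.5 mm of the model. I'll lift off, check the tray and go to the pin.

```bash
python3 - <<'E'
from h import *
f=cams.grab_frame("wrist"); print(onz(__import__("pickle").load(open("Fw9.pkl","rb")),[(389.6,124.4)],.14).round(4))
p=state()["tcp_pos"]; arm.servo_line(np.array([p[0],p[1],.25]),vel=.15)
arm.movep(np.array([.6580,-.0785,.27]),down(0)); arm.command_gripper(.05); st()
F={n:cams.grab_frame(n) for n in["scene","top","wrist"]}
import pickle; pickle.dump(F,open("F10.pkl","wb"))
crop(F["top"]["image"],95,165,225,305,4,"t10.png"); crop(F["scene"]["image"],200,80,360,220,4,"s10.png"); cv2.imwrite("pics/w10.png",F["wrist"]["image"])
E
```

```text
[[0.5565 0.2391 0.14  ]]
t 18.39 tcp [ 0.658  -0.0785  0.27  ] F [-0.4  0.2 -0.9] M [ 0.03 -0.16  0.04] w 0.05
```

View pics/w10.png

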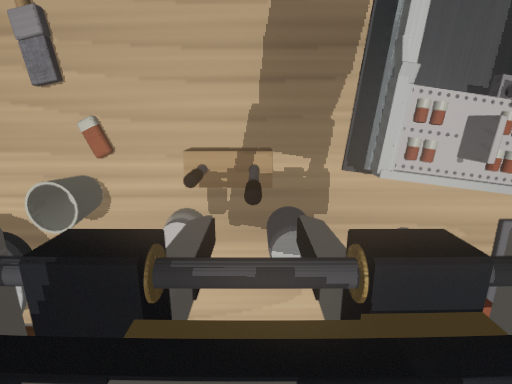

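View pics/t10.png

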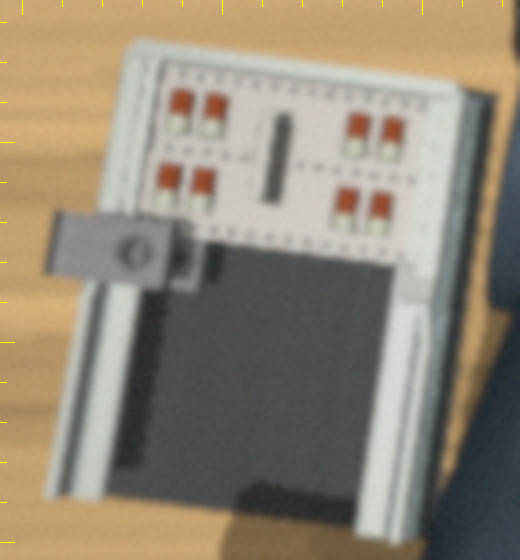

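View pics/s10.png

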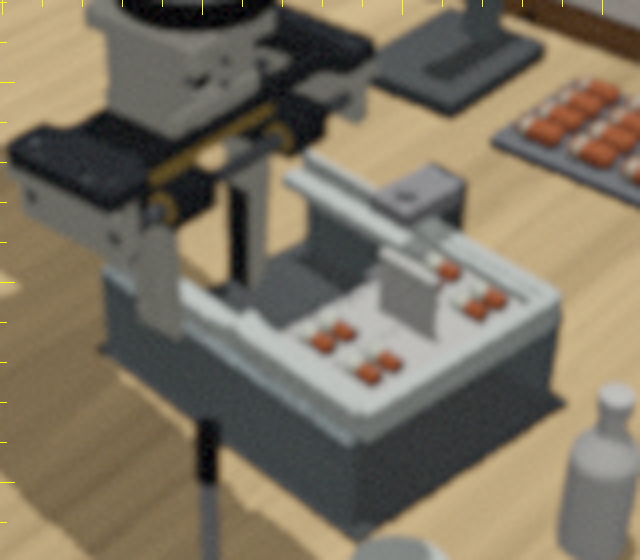

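The tray is home: it lies against the stop in both views, square, with a free fin. In the wrist view the long pin has its cap at about (253,192) and its base at about (254,165). I'll check the model before descending.

```bash
python3 - <<'E'
from h import *
import pickle
F=pickle.load(open("F10.pkl","rb"));f=F["wrist"]
P=[[.658,-.0785,.05],[.658,-.0785,.15],[.658,-.0785,.19],[.683,-.0535,.05],[.683,-.1735,.05]]
print(proj(f,P).round(1).tolist())
crop(f["image"],170,140,290,220,6,"w11.png"); crop(F["scene"]["image"],190,170,290,270,6,"s11.png")
print("scene crop",((proj(F["scene"],P)-[190,170]+.5)*6-.5).round(0).tolist()); print("wr crop",((proj(f,P)-[170,140]+.5)*6-.5).round(0).tolist())
E
```

```text
[[255.4, 168.6], [255.3, 185.3], [255.3, 195.5], [273.6, 186.7], [186.1, 186.7]]
scene crop [[378.0, 357.0], [373.0, 176.0], [370.0, 96.0], [465.0, 352.0], [259.0, 525.0]]
wr crop [[515.0, 174.0], [515.0, 274.0], [515.0, 336.0], [624.0, 282.0], [99.0, 283.0]]
```

View pics/w11.png

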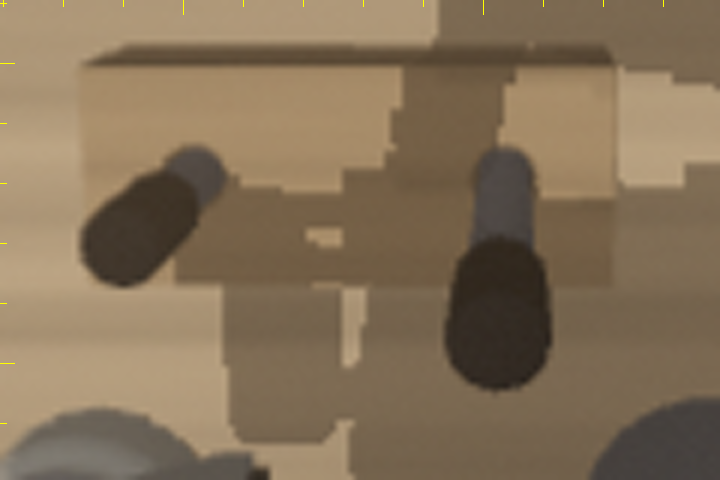

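View pics/s11.png

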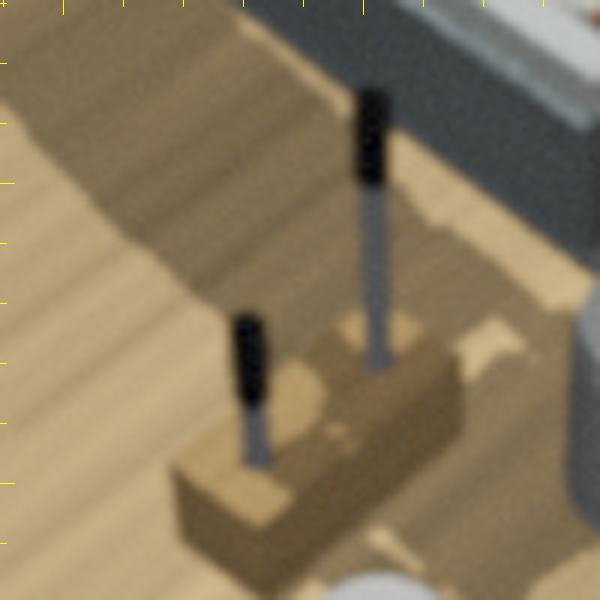

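The wrist view suggests the pin is ~2.6 mm nearer −y and the scene view ~0. I'll take the mean (y = −0.0798). The jaws close along y, so they centre the pin anyway.

```bash
python3 - <<'E'
from h import *
P=np.array([.6585,-.0798,.151])
arm.servo_line(P+[0,0,.06],ori=down(0),vel=.15)
print(arm.servo_line(P,vel=.06,f_stop=6)); st()
arm.command_gripper(0.0); st()
print(arm.servo_line(P+[0,0,.03],vel=.08,f_stop=10)); st()
F={n:cams.grab_frame(n) for n in["scene","top","wrist"]}
import pickle; pickle.dump(F,open("F12.pkl","wb"))
crop(F["scene"]["image"],190,130,290,270,4.2,"s12.png")
E
```

```text
False
t 20.23 tcp [ 0.6588 -0.0799  0.1515] F [ 0.1 -0.3 -1. ] M [ 0.05 -0.15  0.02] w 0.0498
t 20.88 tcp [ 0.6585 -0.0799  0.151 ] F [ 0.3 -0.5  0.3] M [-0.13 -0.12 -0.  ] w 0.0155
False
t 21.41 tcp [ 0.6585 -0.0797  0.1813] F [-0.1 -0.5 -1.5] M [-0.01 -0.15 -0.04] w 0.0155
```

View pics/s12.png

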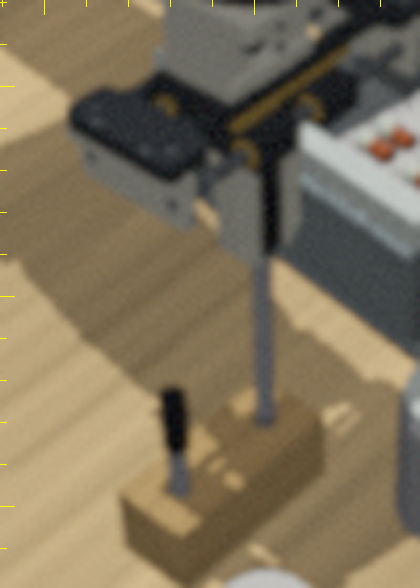

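The pin is held (width 15.5 mm) and rising freely, with the short pin undisturbed. Carrying it above the upper bushing.

```bash
python3 - <<'E'
from h import *
arm.servo_line(np.array([.6585,-.0798,.316]),vel=.15); st()
arm.servo_line(np.array([.557,.2395,.316]),ori=down(RACK[2]),vel=.2); 
arm.servo_line(np.array([.557,.2395,.300]),vel=.1); arm.sleep(.3); st()
F={n:cams.grab_frame(n) for n in["scene","top","wrist"]}
import pickle; pickle.dump(F,open("F13.pkl","wb"))
crop(F["scene"]["image"],250,40,350,180,4.2,"s13.png");crop(F["top"]["image"],95,165,225,305,4,"t13.png"); cv2.imwrite("pics/w13.png",F["wrist"]["image"])
print(((proj(F["scene"],[rk(-.008,.062,.14),[.557,.2395,.159],[.557,.2395,.299]])-[250,40]+.5)*4.2-.5).round(0).tolist())
print(proj(F["wrist"],[rk(-.008,.062,.14),[.557,.2395,.159],[.557,.2395,.299]]).round(1).tolist())
E
```

```text
t 22.61 tcp [ 0.6582 -0.0797  0.3149] F [ 0.6  0.4 -1.2] M [ 0.09 -0.17 -0.01] w 0.0156
t 25.04 tcp [0.5571 0.2395 0.3004] F [-0.2 -0.2 -2.2] M [ 0.09 -0.1  -0.01] w 0.0156
[[216.0, 373.0], [217.0, 349.0], [229.0, 155.0]]
[[255.6, 177.5], [255.3, 180.9], [255.2, 228.6]]
```

View pics/s13.png

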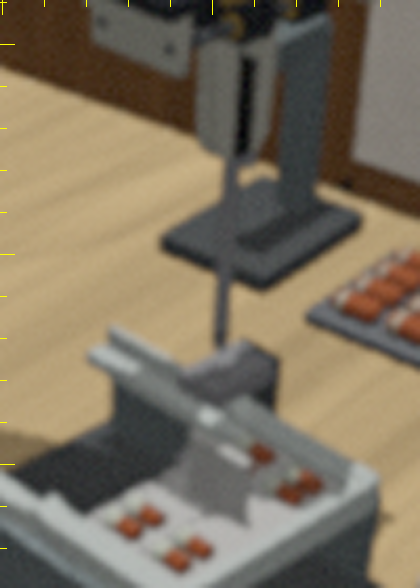

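View pics/w13.png

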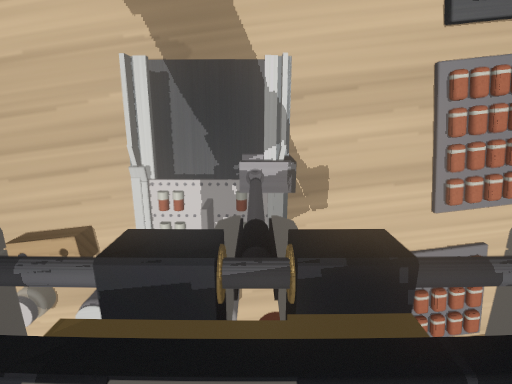

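View pics/t13.png

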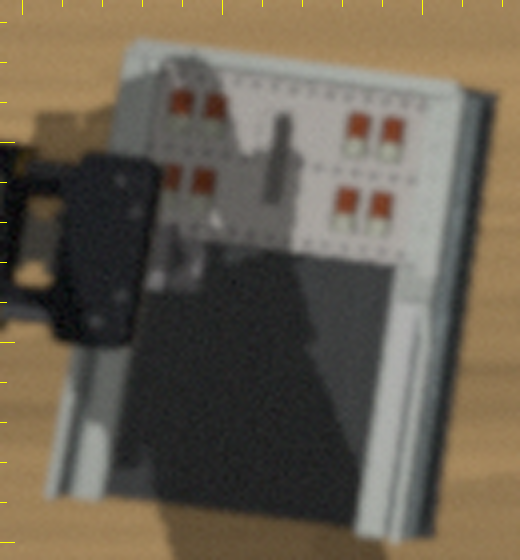

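```bash
python3 - <<'E'
from h import *
import pickle
F=pickle.load(open("F13.pkl","rb"))
crop(F["wrist"]["image"],215,140,305,235,6,"w14.png"); crop(F["scene"]["image"],280,70,330,150,7,"s14.png")
C=[rk(-.008,.062,.14),[.557,.2395,.159],[.557,.2395,.299]]
print(((proj(F["wrist"],C)-[215,140]+.5)*6-.5).round(0).tolist(),((proj(F["scene"],C)-[280,70]+.5)*7-.5).round(0).tolist())
E
```

```text
[[246.0, 227.0], [244.0, 248.0], [244.0, 534.0]] [[150.0, 412.0], [152.0, 372.0], [173.0, 49.0]]
```

View pics/w14.png

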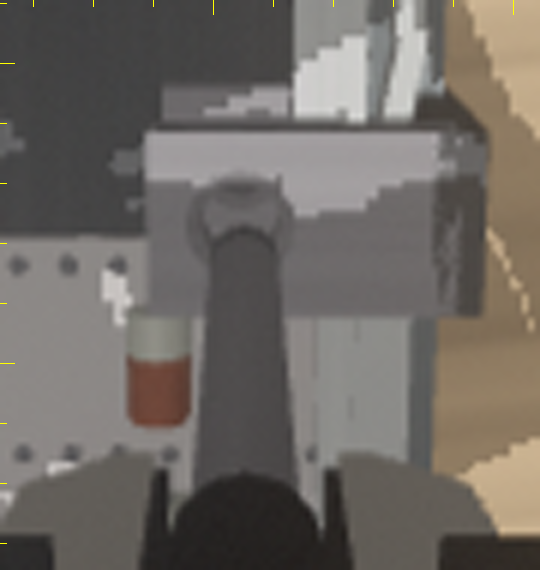

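View pics/s14.png

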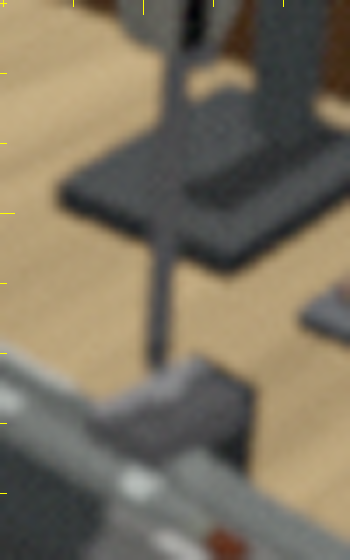

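Wrist view: bore ring centred at crop (239,226), pin foot at about (242,260) where (237,247) is wanted. So the foot is ~2.4 mm off in +x and ~1 mm in +y. The scene view also shows the foot swung ~+x, a tilt of ≈0.015 rad about the jaw axis. I'll correct the tilt and offset, lower a little and look again.

```bash
cat >> h.py <<'E'
def downt(th):
    a=np.array([-np.sin(RACK[2]),np.cos(RACK[2]),0]); return (R.from_rotvec(a*th)*R.from_rotvec(down(RACK[2]))).as_rotvec()
E
python3 - <<'E'
from h import *
d=lambda x,y:rk(x,y,0)-rk(0,0,0)
P=np.array([.557,.2395,.300])+d(-.0003,-.001)
arm.servo_line(P,ori=downt(.015),vel=.05); P[2]=.289; arm.servo_line(P,vel=.05,f_stop=6); arm.sleep(.3); st()
F={n:cams.grab_frame(n) for n in["scene","wrist"]}
import pickle; pickle.dump(F,open("F15.pkl","wb"))
crop(F["wrist"]["image"],215,140,305,235,6,"w15.png"); 
a=F["scene"]["image"][70:150,280:330]; a=cv2.convertScaleAbs(a,alpha=2,beta=-60); cv2.imwrite("pics/s15.png",cv2.resize(a,None,fx=7,fy=7,interpolation=cv2.INTER_CUBIC))
C=[rk(-.008,.062,.14),rk(-.008,.062,.148),rk(-.008,.062,.288)]
print(((proj(F["wrist"],C)-[215,140]+.5)*6-.5).round(0).tolist(),((proj(F["scene"],C)-[280,70]+.5)*7-.5).round(0).tolist())
E
```

```text
t 26.11 tcp [0.5566 0.2386 0.2892] F [-0.5  0.3 -1.9] M [ 0.07 -0.15  0.03] w 0.0155
[[252.0, 253.0], [252.0, 262.0], [257.0, 539.0]] [[150.0, 412.0], [151.0, 395.0], [172.0, 76.0]]
```

View pics/w15.png

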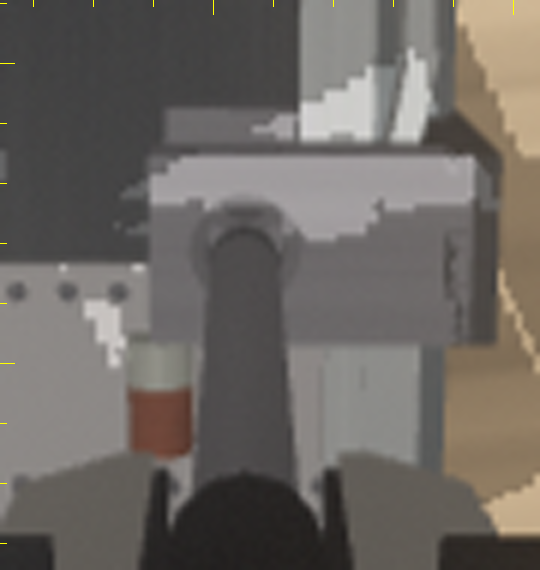

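View pics/s15.png

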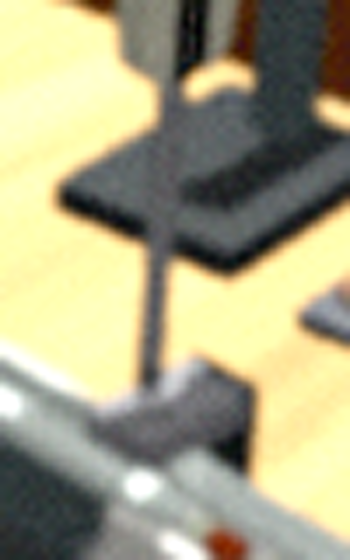

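Now the foot centre (244,262) coincides with the bore at that height (246,261), and the scene view agrees (150 against 151). Descending gently.

```bash
python3 - <<'E'
from h import *
P=state()["tcp_pos"].copy(); P[0],P[1]=.5566,.2386
P[2]=.262; print(arm.servo_line(P,vel=.03,f_stop=6)); s=st()
F={n:cams.grab_frame(n) for n in["scene","wrist"]}
import pickle; pickle.dump(F,open("F16.pkl","wb"))
crop(F["wrist"]["image"],215,140,305,235,6,"w16.png"); crop(F["scene"]["image"],260,70,340,170,6,"s16.png")
E
```

```text
False
t 27.26 tcp [0.5566 0.2386 0.2622] F [ 0.5 -0.6 -1.6] M [ 0.06 -0.16 -0.01] w 0.0156
```

View pics/w16.png

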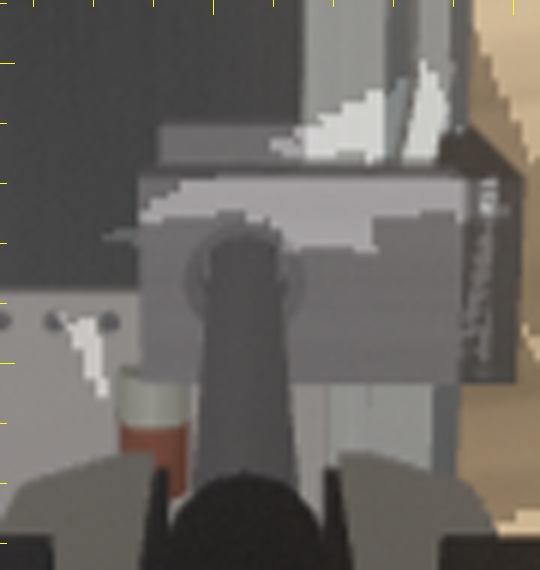

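View pics/s16.png

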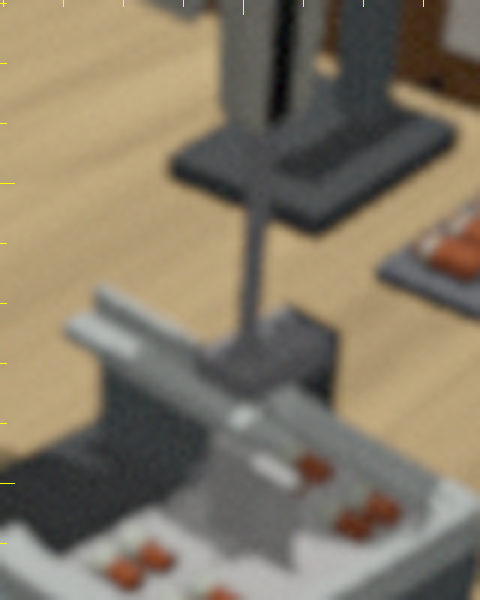

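The pin is in the upper bushing with no force and is centred in the ring (columns 207–287 in ring 187–304). Continuing to the lower one.

```bash
python3 - <<'E'
from h import *
P=np.array([.5566,.2386,.222])
print(arm.servo_line(P,vel=.04,f_stop=6)); s=st()
P[2]=.200; r=arm.servo_line(P,vel=.025,f_stop=6); print(r); s=st()
F={n:cams.grab_frame(n) for n in["scene","wrist"]}
crop(F["wrist"]["image"],215,140,305,235,6,"w17.png"); crop(F["scene"]["image"],260,70,340,170,6,"s17.png")
E
```

```text
False
t 28.51 tcp [0.5567 0.2386 0.2223] F [-0.  -0.8 -1.4] M [ 0.08 -0.13 -0.01] w 0.0156
False
t 29.54 tcp [0.5566 0.2386 0.2001] F [ 0.1  0.6 -2.2] M [ 0.02 -0.17  0.01] w 0.0156
```

View pics/w17.png

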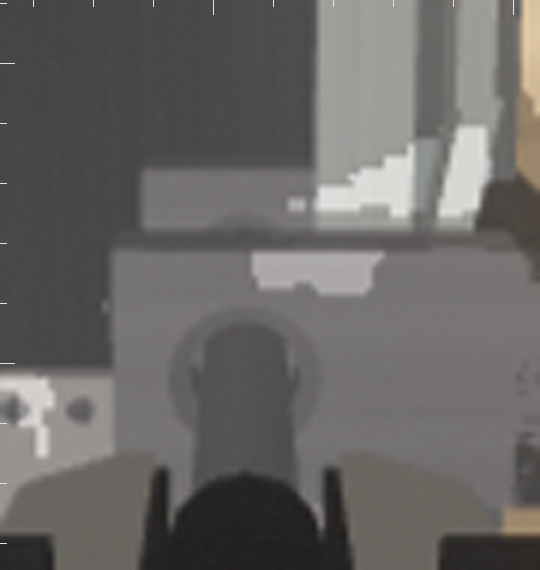

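View pics/s17.png

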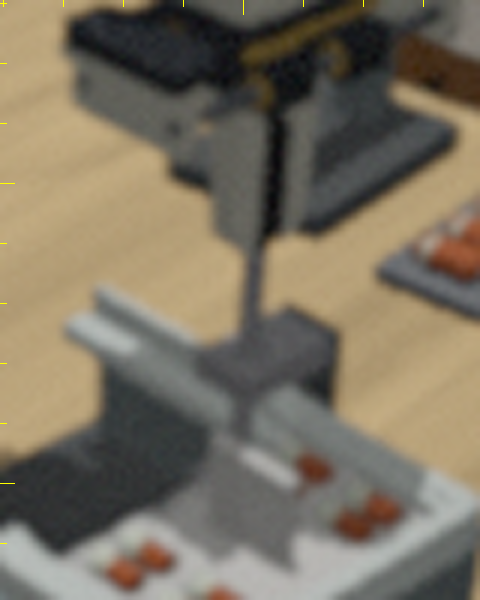

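The pin is centred in the bore (columns 195–298 in ring 168–321) and the foot is inside the lower bushing without force. Going to final depth, foot ≈ 24 mm above the table.

```bash
python3 - <<'E'
from h import *
P=np.array([.5566,.2386,.165])
print(arm.servo_line(P,vel=.03,f_stop=5)); arm.sleep(.5); s=st()
F={n:cams.grab_frame(n) for n in["scene","wrist","top"]}
import pickle; pickle.dump(F,open("F18.pkl","wb"))
cv2.imwrite("pics/w18.png",F["wrist"]["image"]); crop(F["scene"]["image"],225,70,345,220,5,"s18.png");crop(F["top"]["image"],95,165,225,305,4,"t18.png"); cv2.imwrite("pics/s18f.png",F["scene"]["image"])
E
```

```text
False
t 31.46 tcp [0.5566 0.2386 0.165 ] F [ 0.4 -0.1 -1.6] M [ 0.05 -0.15 -0.01] w 0.016
```

View pics/w18.png

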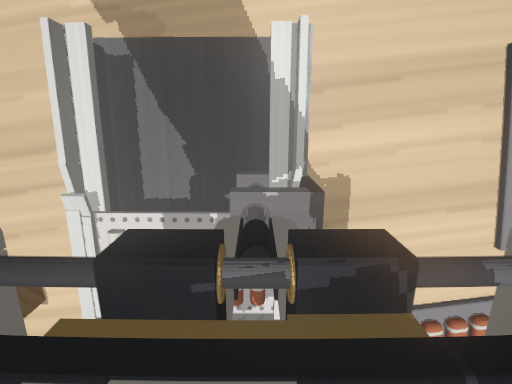

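View pics/s18.png

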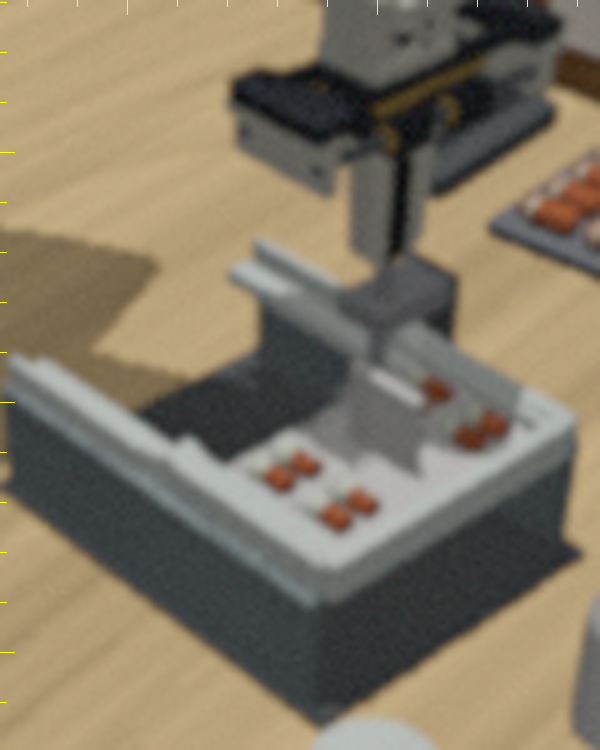

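View pics/s18f.png

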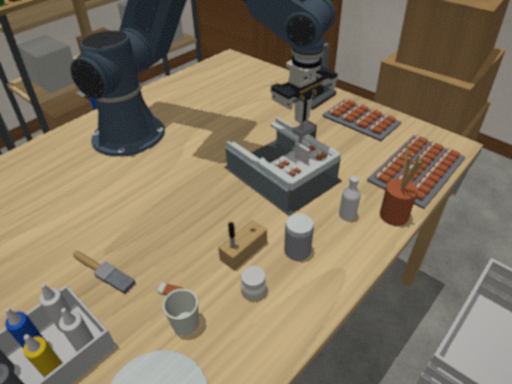

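Everything agrees. The wrist force equals the free-hanging value, and the tray's fin is at the same scene pixel as before (295,144 against 295,143). The bystanders are where they were, with the short pin in its hole at (231,238). Handing in.

```bash
python3 - <<'E'
from h import *
st(); arm.close_job()
E
```

```text
t 31.61 tcp [0.5566 0.2386 0.165 ] F [ 0.4 -0.2 -2.1] M [ 0.01 -0.11  0.06] w 0.0154
the job is handed in; nothing more can be done
```

I slid the tray fully home and let go of it. I then threaded the long pin through both bushings, and the arm was still holding it there when I handed the job in at t = 31.6 s.

**Tray:** The first slide caught at the slot's mouth. My rack estimate was about 1 mm and 0.01 rad off, so I backed off, regripped and re-aligned. The second slide went in without force. It stopped at rack x = 55.0 mm although I had commanded 62 mm, so the tray is against the stop. After release it lay square, and it had not moved in the last scene picture.

**Pin:** I corrected a tilt of about 0.015 rad and an offset of about 1 mm (mostly sideways) before lowering it. It passed both bushings with no contact force. At the end the wrist force was about 2 N, just the pin's weight, and the finger opening was about 15.5 mm on the 16 mm sleeve.

**What I could not confirm:** No camera could see the foot and clip groove below the lower bushing. From the grip height the foot is about 24 mm above the table, inside the allowed 7.5–41 mm. One scene reading suggested it might sit 5–7 mm higher, which is still within the limits. The cameras also disagreed by up to 2.6 mm on the pin's place in the block; I took a middle value and the grasp was good.

**Bystanders:** In the last scene picture the short pin and the other objects in view were where they had been; I compared them by eye only.

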